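# Fetch the tealight from its latched compartment

## Task

Fetch the tealight out of the row of latched compartments and stand it gently, upright, on the middle of the small blue plate. Undo only the latch of the compartment that holds it (each turns a quarter turn to one side only, which you must feel; turn it until it drops into its notch), swing that lid right back past upright, leave latch and lid open, and keep the other two compartments latched and shut. Do not shove about the plate, or the tin and the timer standing at the front edge.

Things in the scene. Friction and masses are not known exactly. Their poses are not given: they have to be found in the camera images.
- bin_a: one of 3 equal fixed white compartments in a row, 74 apart (order and contents change). Frame: z up, x from latch side (robot's) to hinge side; origin on the board it stands on, 6 above the worktop. Outside x -83 to 59, y +-35, rim z 34. Hollow x -45 to 55, y +-31, floor z 4. Solid ledge x -83 to -45, top z 34, carries the latch: upright pivot at x -66, y 0
- lid_a (a joint): clear lid of bin_a in an aluminium frame, 107 x 66 x 6, 70 g. 0 shut, grows as the robot-side edge swings up and away from the robot. Hinge line along bin y at bin x 59, z 34; shut, its top face is at bin z 40. Held while its latch is closed. Stiff hinge: it stays where it is left (about 1 N at the pull moves it); open stop at 2.2. Upright is 1.57; the top face with the pull then looks away from the robot, the underside to the robot
- lid_a_pull (a point): point in the pull of lid_a, 20 above the lid's top face, 72 from the hinge line (bin x -13, y 0 when shut): black fin on the lid, 16 along x, 10 along y (pinch here), 28 high above the lid's top face
- latch_a (a joint): latch lever of this bin; 0 closed, along bin x, tongue over the lid; 1.57 open, across, lid free, in the low notch. Turns to ONE side only, knob to +y or to -y: not visible, must be felt; value grows either way. Wrong way: hard stop, no give at all. Right way: rides up a cam, about 4 mm at 0.79 rad, against a spring (3 to 10 N at the knob; leave it free to rise), then drops and snaps to 1.57 by itself
- latch_a_knob (a point): point in the latch knob of bin_a, 10 below its top: black upright pin, 12 diameter, 26 high above the lever (12 wide, 6 thick), axis 34 from the pivot. Closed: at bin x -100, y 0, pin top at bin z 73.5, lever top at z 47.5
- bin_b: one of 3 equal fixed white compartments in a row, 74 apart (order and contents change). Frame: z up, x from latch side (robot's) to hinge side; origin on the board it stands on, 6 above the worktop. Outside x -83 to 59, y +-35, rim z 34. Hollow x -45 to 55, y +-31, floor z 4. Solid ledge x -83 to -45, top z 34, carries the latch: upright pivot at x -66, y 0
- lid_b (a joint): clear lid of bin_b in an aluminium frame, 107 x 66 x 6, 70 g. 0 shut, grows as the robot-side edge swings up and away from the robot. Hinge line along bin y at bin x 59, z 34; shut, its top face is at bin z 40. Held while its latch is closed. Stiff hinge: it stays where it is left (about 1 N at the pull moves it); open stop at 2.2. Upright is 1.57; the top face with the pull then looks away from the robot, the underside to the robot
- lid_b_pull (a point): point in the pull of lid_b, 20 above the lid's top face, 72 from the hinge line (bin x -13, y 0 when shut): black fin on the lid, 16 along x, 10 along y (pinch here), 28 high above the lid's top face
- latch_b (a joint): latch lever of this bin; 0 closed, along bin x, tongue over the lid; 1.57 open, across, lid free, in the low notch. Turns to ONE side only, knob to +y or to -y: not visible, must be felt; value grows either way. Wrong way: hard stop, no give at all. Right way: rides up a cam, about 4 mm at 0.79 rad, against a spring (3 to 10 N at the knob; leave it free to rise), then drops and snaps to 1.57 by itself
- latch_b_knob (a point): point in the latch knob of bin_b, 10 below its top: black upright pin, 12 diameter, 26 high above the lever (12 wide, 6 thick), axis 34 from the pivot. Closed: at bin x -100, y 0, pin top at bin z 73.5, lever top at z 47.5
- bin_c: one of 3 equal fixed white compartments in a row, 74 apart (order and contents change). Frame: z up, x from latch side (robot's) to hinge side; origin on the board it stands on, 6 above the worktop. Outside x -83 to 59, y +-35, rim z 34. Hollow x -45 to 55, y +-31, floor z 4. Solid ledge x -83 to -45, top z 34, carries the latch: upright pivot at x -66, y 0
- lid_c (a joint): clear lid of bin_c in an aluminium frame, 107 x 66 x 6, 70 g. 0 shut, grows as the robot-side edge swings up and away from the robot. Hinge line along bin y at bin x 59, z 34; shut, its top face is at bin z 40. Held while its latch is closed. Stiff hinge: it stays where it is left (about 1 N at the pull moves it); open stop at 2.2. Upright is 1.57; the top face with the pull then looks away from the robot, the underside to the robot
- lid_c_pull (a point): point in the pull of lid_c, 20 above the lid's top face, 72 from the hinge line (bin x -13, y 0 when shut): black fin on the lid, 16 along x, 10 along y (pinch here), 28 high above the lid's top face
- latch_c (a joint): latch lever of this bin; 0 closed, along bin x, tongue over the lid; 1.57 open, across, lid free, in the low notch. Turns to ONE side only, knob to +y or to -y: not visible, must be felt; value grows either way. Wrong way: hard stop, no give at all. Right way: rides up a cam, about 4 mm at 0.79 rad, against a spring (3 to 10 N at the knob; leave it free to rise), then drops and snaps to 1.57 by itself
- latch_c_knob (a point): point in the latch knob of bin_c, 10 below its top: black upright pin, 12 diameter, 26 high above the lever (12 wide, 6 thick), axis 34 from the pivot. Closed: at bin x -100, y 0, pin top at bin z 73.5, lever top at z 47.5
- tealight: tealight candle in a round metal cup, 38 diameter, 15 high, 14 to 28 g; lies upright on the floor of one compartment; origin at the centre of its underside, z up
- matchbox: yellow matchbox 36 x 56 x 16, in another compartment, to be left there; origin at the centre of its underside
- cork: cork bottle stopper 31 diameter, 22 high, in the third compartment, to be left there; origin at the centre of its underside
- plate: small loose flat ceramic plate, blue with a white middle, 90 diameter, 8 thick, no rim; origin at the centre of its underside, z up
- plate_in (a point): centre of the plate's upper face, where the candle shall stand
- tomato_tin: bystander: small tin, 57 diameter, 72 high, near the front edge; origin at the centre of its underside
- timer: bystander: round red and white kitchen timer, 62 diameter, 49 high, near the front edge; origin at the centre of its underside

How it is judged:
By the outcome, as a careful person would: the job done as asked, in the order asked, and still so for the second after the job is handed in, with the robot touching nothing.
It also fails if it takes over 64 s, if anything falls off the work surface, if the arm or the gripper's body presses on something with over 40 N, if the wrist force passes 120 N, or if a joint passes its speed limit or range.

## Robot

A 6-joint arm with a two-finger parallel gripper is mounted at the origin on a cart in front of the work surface, level with it; the furniture and walls round the work are solid. World frame = base frame: x ahead of the robot, y to its left, z up, the work surface at z = 0. Lengths are in m, angles in rad, forces in N, time in s.
With the tool pointing down it reaches from about 0.3 to 1 m from the base axis. Payload 5.1 kg.
Tool frame: the origin (TCP) lies midway between the tips of the shut fingers; the grasp point (between the pads) lies 19 mm behind it; z points along the fingers, y is the line along which they close (so a half turn about z gives the same grasp; the last joint's range is limited). The gripper opens to 95 mm and grips with 3 to 60 N. Pads are 20 mm wide; open, the fingers measure 119 mm over their backs; the gripper's body (75 mm by 180 mm) begins 59 mm behind the grasp point.
Start: joints at [1.163, 0.124, 1.65, -0, 1.367, -0.083], TCP at [0.207, 0.616, 0.215] pointing down, gripper open.
Joint ranges: [-2.61, 2.61], [-1.02, 2.33], [0.03, 2.71], [-1.35, 4.49], [0.32, 2.68], [-2.91, 2.91]. Speed limits (rad/s): [2.57, 2.57, 3.14, 3.14, 3.14, 3.14].

## Interface

Orientations are given as [roll, pitch, yaw] about the fixed x, y, z axes, in that order (R = Rz(yaw) Ry(pitch) Rx(roll)).
In Python, from station import manip, get_image, camera_info, sign_off gives the robot as it stands. The module is installed in compiled form; this text tells all that it offers.
- The arm moves only by the tool move_arm, never from a script. Its argument "commands" is a list of rows, each a list of 2 entries, a list of its own where there are three numbers: the shift along the tool's x, y, z in cm, then the turn, a rotation vector about the tool's x, y, z in rad. A call has exactly 10 rows; each row shifts and turns the commanded pose from where the row before left it, along the tool's axes as they then stand; what a row does not reach is not made up. A row lasts 1/10 s, in which the tool goes at most 50 mm and 8.59 degrees, less where a joint would pass 70% of its speed; a pose out of reach is approached as far as the arm can. A call is refused whole if a number of a shift passes 5 or a number of a turn 0.15, either way. A call with a gripper value outside its range is refused whole. "hand" is the closure, from 0 (fully open) to 1 (shut), set as the call begins (left out, the last holds). The fingers move at their own pace and stop on an object; the grip force is fixed at half the most. Time passes only in rows, so rows that do not move let the fingers close, or fill a call up. It gives the time, the measured TCP pose, the force, the opening and the grip force at its end, in the units of the state.
- manip.read_state(): the state, without advancing time (a new reading comes with each control period).
- get_image(name): name is "scene" or "top" or "wrist"; returns the picture (384x512x3 uint8, red, green, blue); there is no depth.
- camera_info(name): a dict with "intrinsics" (3x3 intrinsics, pixels), "T" (4x4, takes a point from camera to world coordinates). Camera axes: x right, y down, z forward; pixel columns grow to the right and rows downward; lengths in m; the calibration is good to about 2 mm. A picture is of the moment at which its call begins: read the wrist's pose just before it. camera_info takes no time and is no camera call; for the wrist camera it gives the pose at the moment of the call.
- sign_off(): hands the job in; it is judged then, once.
The state is a dict: "clock": time; "joint_pos": joint angles; "joint_velocities": joint speeds; "tau": joint torques, N m; "tcp_pos": TCP position; "ee_rot": TCP orientation; "force": force on the tool from outside, world axes, zero at the start; "ft_torque": the same for the moment, N m; "opening": finger opening in m; "grasp_force": force on a finger pad.
Only numpy, scipy, OpenCV 4.12 (cv2) and the standard library are available. Lean on these libraries where they do the work, as an engineer would, in place of code of your own. Each camera call takes 0.05 s, during which the arm holds its last target. There are 200 camera calls.

## Working session

There is one attempt and no reset: what is moved stays moved. The work goes in short steps, Python scripts to look and compute and a tool call to move; the robot and the scene stay as the last step left them, time stands still between calls to the robot, and variables do not carry over. Pictures are saved under pics/ and viewed, at most 10 in all, crops included, and the job is handed in when it is done.

Besides the shell and the picture viewer there is one more tool, called after ">>>" as a command line: name --argument value ..., lists and objects as JSON in quotes. move_arm: Moves the arm, as the interface text tells. Its arguments: {"type":"object","properties":{"commands":{"type":"array","items":{"type":"array"}},"hand":{"type":"number"}},"required":["commands"]}

```bash
mkdir -p pics
python3 - <<'E'
from station import manip,get_image,camera_info
import cv2,numpy as np
s=manip.read_state();print(s)
for n in("scene","top"):
    im=get_image(n);cv2.imwrite(f"pics/{n}0.png",im[:,:,::-1]);c=camera_info(n);print(n,np.round(c["intrinsics"],1).tolist(),np.round(c["T"],4).tolist())
E
```

```text
{'clock': 0.0, 'joint_pos': array([ 1.16343923e+00,  1.24499491e-01,  1.65164484e+00, -1.48279434e-05,
        1.36747353e+00, -8.26037866e-02]), 'joint_velocities': array([-0.00167377,  0.00085778,  0.00254914, -0.00098036,  0.00153515,
        0.00062588]), 'tau': array([ 1.42838926e-04, -4.17594230e+01, -3.59936213e+01,  7.74858892e-02,
        4.90688765e-02, -1.89479115e-04]), 'tcp_pos': array([0.20718425, 0.61543704, 0.21340791]), 'ee_rot': array([-3.13957316e+00, -1.52632235e-04,  2.81684220e+00]), 'force': array([-0.6194731 ,  0.73878103, -1.06808791]), 'ft_torque': array([ 0.02522238, -0.03292801,  0.04164913]), 'grasp_force': 0.0, 'opening': 0.09501497964046701}
scene [[483.9, 0.0, 246.7], [0.0, 483.9, 193.2], [0.0, 0.0, 1.0]] [[0.583, -0.4965, 0.6431, -0.0813], [-0.8124, -0.3556, 0.462, -0.3733], [-0.0007, -0.7919, -0.6107, 0.6319], [0.0, 0.0, 0.0, 1.0]]
top [[402.4, 0.0, 255.4], [0.0, 402.4, 195.1], [0.0, 0.0, 1.0]] [[0.0084, -0.9811, 0.1931, 0.3671], [-0.9999, -0.0059, 0.0135, 0.0494], [-0.0121, -0.1932, -0.9811, 0.9058], [0.0, 0.0, 0.0, 1.0]]
```

View pics/top0.png

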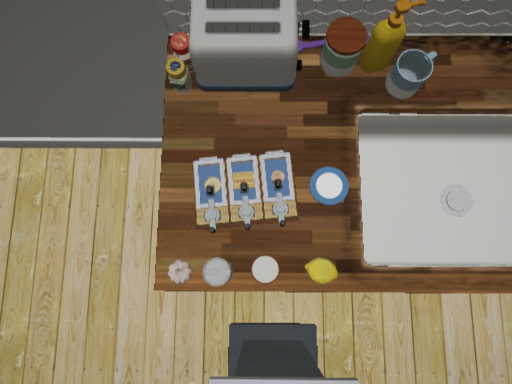

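View pics/scene0.png

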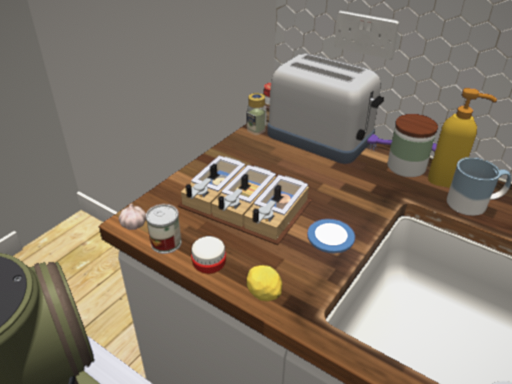

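The top view shows three bins (about px 211, 244 and 278, row 190), with the plate at (329,186), the tin at (217,272) and the timer at (265,269). The matchbox is in the middle bin, so next I zoom in on the left and right ones.

```bash
cat > h.py <<'E'
import numpy as np,cv2
from station import manip,get_image,camera_info
def ray(c,u,v,z):
    K=np.array(c["intrinsics"]);T=np.array(c["T"]);d=T[:3,:3]@np.linalg.solve(K,[u,v,1.]);o=T[:3,3]
    return o+d*(z-o[2])/d[2]
def proj(c,p):
    K=np.array(c["intrinsics"]);T=np.array(c["T"]);q=K@(T[:3,:3].T@(np.array(p)-T[:3,3]));return q[:2]/q[2]
def rays2(c1,uv1,c2,uv2):
    A=np.zeros((3,3));b=np.zeros(3)
    for c,(u,v) in((c1,uv1),(c2,uv2)):
        T=np.array(c["T"]);d=T[:3,:3]@np.linalg.solve(np.array(c["intrinsics"]),[u,v,1.]);d/=np.linalg.norm(d)
        P=np.eye(3)-np.outer(d,d);A+=P;b+=P@T[:3,3]
    return np.linalg.solve(A,b)
def blobs(m,amin=8):
    n,l,s,c=cv2.connectedComponentsWithStats(m.astype(np.uint8))
    return [(s[i].tolist(),c[i].round(1).tolist()) for i in range(1,n) if s[i][4]>=amin]
E
python3 - <<'E'
from h import *
t=cv2.imread("pics/top0.png");s=cv2.imread("pics/scene0.png")
a=cv2.resize(t[145:240,185:305],(600,475),interpolation=cv2.INTER_CUBIC)
cv2.imwrite("pics/zt.png",a)
cv2.imwrite("pics/zs.png",cv2.resize(s[150:245,175:315],(700,475),interpolation=cv2.INTER_CUBIC))
c=camera_info("top")
h=cv2.cvtColor(t,cv2.COLOR_BGR2HSV);m=(h[...,0]>95)&(h[...,0]<120)&(h[...,1]>120)
m[:, :305]=0;m[:,352:]=0;m[:160]=0;m[215:]=0
ys,xs=np.nonzero(m);(u,v),r=cv2.minEnclosingCircle(np.c_[xs,ys].astype(np.float32));print("plate",u,v,r,ray(c,u,v,.008))
for n,uv,z in(("tin",(217,272),.072),("timer",(265,269),.049)):print(n,ray(c,*uv,z))
# white corners
m=(t.min(2)<45);m[:145]=0;m[240:]=0;m[:,:185]=0;m[:,305:]=0
for b in blobs(m):print(b)
E
```

```text
plate 328.5423889160156 185.80389404296875 18.928667068481445 [ 0.56637618 -0.10474978  0.008     ]
tin [0.37103132 0.1377868  0.072     ]
timer [0.37814742 0.03977871 0.049     ]
([185, 145, 120, 38, 1317], [253.1, 153.7])
([275, 181, 6, 7, 15], [277.0, 185.1])
([207, 187, 6, 8, 23], [210.4, 191.4])
([242, 188, 5, 3, 10], [244.0, 189.3])
([285, 200, 20, 22, 165], [297.4, 212.3])
([185, 207, 120, 33, 1374], [244.6, 229.6])
([280, 224, 5, 3, 11], [281.8, 225.4])
([202, 235, 13, 3, 19], [208.0, 235.9])
```

View pics/zt.png

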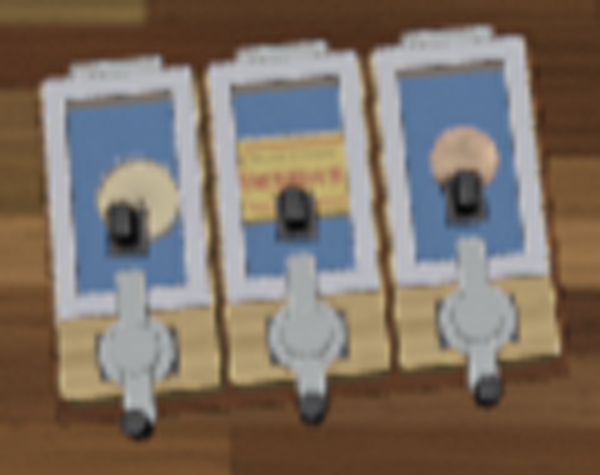

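View pics/zs.png

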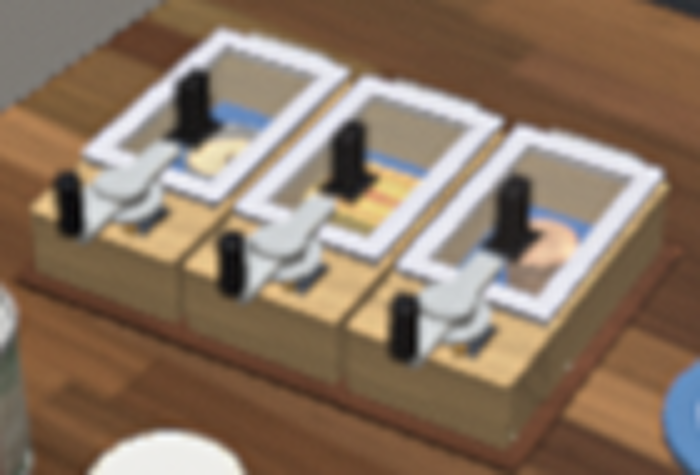

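The zooms show a cream disc with a wick, which is the tealight, in the left bin. The middle bin has the matchbox and the right bin the smaller cork. In the top zoom the left knob top is near (137,418) and its pull top near (123,210); in the scene zoom they are at (68,178) and (193,75).

Run:
```python
from h import *
ct,cs=camera_info("top"),camera_info("scene")
t=lambda u,v:(185+u/5-.4,145+v/5-.4); s=lambda u,v:(175+u/5-.4,150+v/5-.4)
for n,a,b,z in(("kL",(137,418),(68,178),.0795),("kM",(311,402),(231,238),.0795),("kR",(486,386),(403,300),.0795),("pL",(123,210),(193,75),.074),("pM",(294,193),(349,127),.074),("pR",(465,177),(514,182),.074)):
    print(n,rays2(ct,t(*a),cs,s(*b)).round(4),ray(ct,*t(*a),z).round(4),ray(cs,*s(*b),z).round(4))
q=np.array([ray(ct,*t(*p),.046)for p in((42,80),(195,68),(212,302),(60,318))]);print(q.round(4))
print("candle",ray(ct,*t(138,198),.025))
w=camera_info("wrist");print(np.round(w["T"],3).tolist(),w["intrinsics"])
```

```text
kL [0.4588 0.1511 0.0774] [0.4596 0.1497 0.0795] [0.4557 0.1502 0.0795]
kM [0.4666 0.0787 0.0762] [0.4667 0.078  0.0795] [0.4627 0.0767 0.0795]
kR [0.4739 0.0061 0.0763] [0.4739 0.0058 0.0795] [0.4702 0.0044 0.0795]
pL [0.5475 0.1606 0.0724] [0.5486 0.1589 0.074 ] [0.5442 0.1605 0.074 ]
pM [0.5557 0.0879 0.0716] [0.5563 0.0865 0.074 ] [0.5516 0.0871 0.074 ]
pR [0.5634 0.0151 0.0713] [0.5637 0.014  0.074 ] [0.5591 0.0141 0.074 ]
[[0.6135 0.2004 0.046 ]
 [0.6194 0.1325 0.046 ]
 [0.514  0.1227 0.046 ]
 [0.5066 0.1885 0.046 ]]
candle [0.56479662 0.15877046 0.025     ]
[[0.32, 0.911, 0.259, 0.134], [0.947, -0.307, -0.09, 0.64], [-0.002, 0.274, -0.962, 0.384], [0.0, 0.0, 0.0, 1.0]] [[342.10996528   0.         252.66316528]
 [  0.         342.10996528 195.13887227]
 [  0.           0.           1.        ]]
```

```bash
cat >> h.py <<'E'
from scipy.spatial.transform import Rotation as Ro
YAW=3.243  # tool y along bin y
def plan(p,yaw,n=10,tilt=None,pre=1,s=None):
    "print n rows from the measured pose to TCP p, tool down at yaw (optional world rotvec tilt)"
    s=s or manip.read_state();R0=Ro.from_euler("xyz",s["ee_rot"]);p0=np.array(s["tcp_pos"])
    R1=Ro.from_euler("xyz",[np.pi,0,yaw])
    if tilt is not None:R1=Ro.from_rotvec(tilt)*R1
    rv=(R0.inv()*R1).as_rotvec();d=(np.array(p)-p0)/n
    print("from",p0.round(4),"rotvec",rv.round(3),"step",np.linalg.norm(d).round(4))
    for i in range(n):
        R=R0*Ro.from_rotvec(rv*i/n);print([(R.inv().apply(d)*100).round(2).tolist(),(rv/n).round(3).tolist()])
E
python3 -c "
from h import *
plan([.447,.150,.17],YAW,20)"
```

```text
from [0.2072 0.6155 0.2135] rotvec [-0.002 -0.001 -0.426] step 0.0263
[[-1.88, -1.82, 0.22], [-0.0, -0.0, -0.021]]
[[-1.84, -1.86, 0.22], [-0.0, -0.0, -0.021]]
[[-1.8, -1.9, 0.22], [-0.0, -0.0, -0.021]]
[[-1.76, -1.94, 0.22], [-0.0, -0.0, -0.021]]
[[-1.72, -1.98, 0.22], [-0.0, -0.0, -0.021]]
[[-1.67, -2.01, 0.22], [-0.0, -0.0, -0.021]]
[[-1.63, -2.05, 0.22], [-0.0, -0.0, -0.021]]
[[-1.59, -2.08, 0.22], [-0.0, -0.0, -0.021]]
[[-1.54, -2.12, 0.22], [-0.0, -0.0, -0.021]]
[[-1.5, -2.15, 0.22], [-0.0, -0.0, -0.021]]
[[-1.45, -2.18, 0.22], [-0.0, -0.0, -0.021]]
[[-1.4, -2.21, 0.22], [-0.0, -0.0, -0.021]]
[[-1.36, -2.24, 0.22], [-0.0, -0.0, -0.021]]
[[-1.31, -2.27, 0.22], [-0.0, -0.0, -0.021]]
[[-1.26, -2.29, 0.22], [-0.0, -0.0, -0.021]]
[[-1.21, -2.32, 0.22], [-0.0, -0.0, -0.021]]
[[-1.16, -2.35, 0.22], [-0.0, -0.0, -0.021]]
[[-1.11, -2.37, 0.22], [-0.0, -0.0, -0.021]]
[[-1.06, -2.39, 0.22], [-0.0, -0.0, -0.021]]
[[-1.01, -2.42, 0.22], [-0.0, -0.0, -0.021]]
```

>>> move_arm --commands '[[[-1.9,-1.8,0.2],[0,0,-0.021]],[[-1.8,-1.9,0.2],[0,0,-0.021]],[[-1.8,-1.9,0.2],[0,0,-0.021]],[[-1.8,-1.9,0.2],[0,0,-0.021]],[[-1.7,-2.0,0.2],[0,0,-0.021]],[[-1.7,-2.0,0.2],[0,0,-0.021]],[[-1.6,-2.0,0.2],[0,0,-0.021]],[[-1.6,-2.1,0.2],[0,0,-0.021]],[[-1.5,-2.1,0.2],[0,0,-0.021]],[[-1.5,-2.1,0.2],[0,0,-0.021]]]' --hand 0.68

```text
clock: 1.1
tcp_pos: [0.327, 0.383, 0.194]
ee_rot: [-3.141, -0.001, 3.028]
force: [0.0, 0.2, 0.2]
opening: 0.0307
grasp_force: 0.0
```

>>> move_arm --commands '[[[-1.4,-2.2,0.2],[0,0,-0.021]],[[-1.4,-2.2,0.2],[0,0,-0.021]],[[-1.4,-2.2,0.2],[0,0,-0.021]],[[-1.3,-2.3,0.2],[0,0,-0.021]],[[-1.3,-2.3,0.2],[0,0,-0.021]],[[-1.2,-2.3,0.2],[0,0,-0.021]],[[-1.2,-2.3,0.2],[0,0,-0.021]],[[-1.1,-2.4,0.2],[0,0,-0.021]],[[-1.1,-2.4,0.2],[0,0,-0.021]],[[-1.0,-2.4,0.2],[0,0,-0.021]]]'

```text
clock: 2.1
tcp_pos: [0.4465, 0.1503, 0.1741]
ee_rot: [-3.142, -0.001, -3.046]
force: [-0.1, -0.7, 0.3]
opening: 0.0303
grasp_force: 0.0
```

Run:
```python
from h import *
s=manip.read_state();c=camera_info("wrist");im=get_image("wrist")
cv2.imwrite("pics/w1.png",im[:,:,::-1]);import pickle;pickle.dump(c,open("w1.pkl","wb"))
print(s["tcp_pos"],s["ee_rot"],s["opening"],s["force"],s["clock"])
for n,p in(("kL",[.4575,.1505,.0795]),("pL",[.5465,.1597,.074])):print(n,proj(c,p))
```

```text
[0.44652346 0.15025007 0.17413801] [-3.14157518e+00 -5.87742304e-04 -3.04559153e+00] 0.030340905473049646 [-0.1067672  -0.65122125  0.3464258 ] 2.1
kL [253.03430943 210.24486443]
pL [253.8129723  302.28953953]
```

View pics/w1.png

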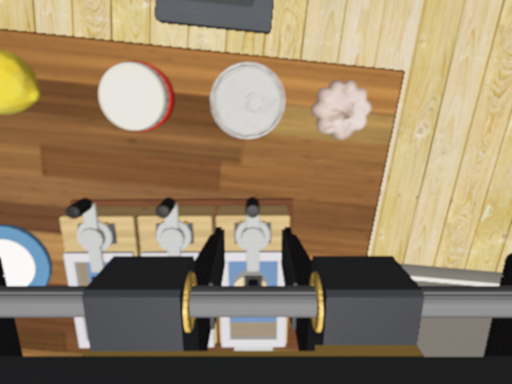

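The wrist view shows the three knob tops near (78,208), (166,207) and (252,205). The body is wide along the closing axis. I'll refine the knob position from these.

Run:
```python
from h import *
import pickle;c=pickle.load(open("w1.pkl","rb"));im=cv2.imread("pics/w1.png")
m=im.max(2)<60;m[:190]=0;m[222:]=0;m[:,:60]=0;m[:,270:]=0
for b in blobs(m,20):
    x,y,w,h,a=b[0];print(b,"top end",ray(c,b[1][0],y+5,.0795).round(4),"centroid at mid z",ray(c,*b[1],.0665).round(4))
s=manip.read_state();print(s["tcp_pos"],s["force"])
```

```text
([67, 199, 24, 17, 193], [80.7, 205.9]) top end [0.4655 0.0104 0.0795] centroid at mid z [0.4719 0.0039 0.0665]
([160, 199, 14, 12, 98], [167.9, 203.3]) top end [0.4587 0.0811 0.0795] centroid at mid z [0.4625 0.0781 0.0665]
([247, 198, 11, 9, 78], [251.9, 201.8]) top end [0.4514 0.149  0.0795] centroid at mid z [0.4544 0.1492 0.0665]
[0.44767741 0.14769446 0.17384779] [-0.5004907  -2.37273917 -0.83230163]
```

>>> move_arm --commands '[[[-0.2,0,1.4],[0,0,0]],[[-0.2,0,1.6],[0,0,0]],[[-0.2,0,1.6],[0,0,0]],[[-0.1,0,1.6],[0,0,0]],[[-0.1,0,1.5],[0,0,0]],[[0,0,1.5],[0,0,0]],[[0,0,1.0],[0,0,0]],[[0,0,0.7],[0,0,0]],[[0,0,0.3],[0,0,0]],[[0,0,0],[0,0,0]]]'

```text
clock: 3.15
tcp_pos: [0.4542, 0.1523, 0.0624]
ee_rot: [-3.142, -0.0, -3.046]
force: [0.1, 0.5, -0.2]
opening: 0.0307
grasp_force: 0.0
```

>>> move_arm --commands '[[[0,0.3,0],[0,0,0]],[[0,0.3,0],[0,0,0]],[[0,0.2,0],[0,0,0]],[[0,0.2,0],[0,0,0]],[[0,0.1,0],[0,0,0]],[[0,0.1,0],[0,0,0]],[[0,0,0],[0,0,0]],[[0,0,0],[0,0,0]],[[0,0,0],[0,0,0]],[[0,0,0],[0,0,0]]]'

```text
clock: 4.15
tcp_pos: [0.4538, 0.1616, 0.0631]
ee_rot: [-3.136, 0.0, -3.045]
force: [0.4, -10.8, 2.3]
opening: 0.0307
grasp_force: 5.1
```

>>> move_arm --commands '[[[0,0.1,0],[0,0,0]],[[0,0.1,0],[0,0,0]],[[0,0.1,0],[0,0,0]],[[0,0,0],[0,0,0]],[[0,0,0],[0,0,0]],[[0,0,0],[0,0,0]],[[0,0,0],[0,0,0]],[[0,0,0],[0,0,0]],[[0,0,0],[0,0,0]],[[0,0,0],[0,0,0]]]'

```text
clock: 5.15
tcp_pos: [0.4537, 0.1623, 0.0629]
ee_rot: [-3.131, -0.0, -3.044]
force: [1.1, -18.7, 4.0]
opening: 0.0305
grasp_force: 9.5
```

+y is a hard stop: 3 mm more command gave 8 N more force and almost no motion. I'll turn the knob to −y, along the arc.

>>> move_arm --commands '[[[0,-0.6,0],[0,0,0]],[[0,-0.6,0],[0,0,0]],[[0,-0.6,0],[0,0,0]],[[0,-0.4,0],[0,0,0]],[[-0.1,-0.34,0],[0,0,-0.1]],[[-0.1,-0.34,0],[0,0,-0.1]],[[-0.1,-0.34,0],[0,0,-0.1]],[[0,0,0],[0,0,0]],[[0,0,0],[0,0,0]],[[0,0,0],[0,0,0]]]'

```text
clock: 6.15
tcp_pos: [0.4595, 0.1365, 0.0627]
ee_rot: [3.14, -0.0, -2.748]
force: [-2.5, 4.6, 2.4]
opening: 0.0304
grasp_force: 2.4
```

>>> move_arm --commands '[[[-0.1,-0.34,0],[0,0,-0.1]],[[-0.1,-0.34,0],[0,0,-0.1]],[[-0.1,-0.34,0],[0,0,-0.1]],[[-0.1,-0.34,0],[0,0,-0.1]],[[-0.1,-0.34,0],[0,0,-0.1]],[[-0.1,-0.34,0],[0,0,-0.1]],[[0,0,0],[0,0,0]],[[0,0,0],[0,0,0]],[[0,0,0],[0,0,0]],[[0,0,0],[0,0,0]]]'

```text
clock: 7.15
tcp_pos: [0.4752, 0.1234, 0.0625]
ee_rot: [3.138, -0.002, -2.148]
force: [-5.6, 2.2, 4.9]
opening: 0.0304
grasp_force: 3.1
```

Run:
```python
from h import *
s=manip.read_state();print(s["joint_pos"],s["force"],s["tcp_pos"])
im=get_image("scene");cv2.imwrite("pics/s2.png",cv2.resize(im[90:250,140:340,::-1],(750,600)))
```

```text
[ 1.44625065e-01 -7.92436011e-02  2.12777064e+00  2.56255116e-04
  1.09703390e+00 -2.42030741e+00] [-5.64937601  2.19320982  4.91250016] [0.47516279 0.12343643 0.06248169]
```

View pics/s2.png

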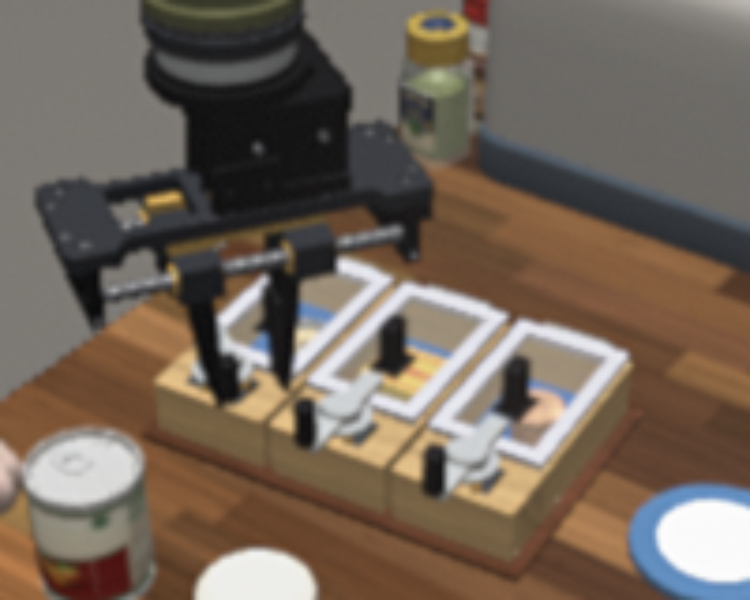

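The knob is between the fingers, with the lever turned roughly 45° and still pushing back at about 6 N. I'll continue along the arc.

>>> move_arm --commands '[[[-0.1,-0.34,0],[0,0,-0.1]],[[-0.1,-0.34,0],[0,0,-0.1]],[[-0.1,-0.34,0],[0,0,-0.1]],[[-0.1,-0.34,0],[0,0,-0.1]],[[0,0,0],[0,0,0]],[[0,0,0],[0,0,0]],[[0,0,0],[0,0,0]],[[0,0,0],[0,0,0]],[[0,0,0],[0,0,0]],[[0,0,0],[0,0,0]]]'

```text
clock: 8.2
tcp_pos: [0.4907, 0.1213, 0.0627]
ee_rot: [-3.141, -0.0, -1.747]
force: [0.0, 0.2, -0.6]
opening: 0.0304
grasp_force: 0.0
```

Run:
```python
from h import *
s=manip.read_state();print(s["joint_pos"][5],s["force"],s["tcp_pos"],s["ee_rot"])
im=get_image("scene");cv2.imwrite("pics/s3.png",cv2.resize(im[140:230,170:290,::-1],(800,600)))
```

```text
-2.8295559312446814 [ 0.02527225  0.22830359 -0.56255944] [0.4907467  0.12126271 0.06270531] [-3.14147422e+00 -4.07230193e-05 -1.74673645e+00]
```

View pics/s3.png

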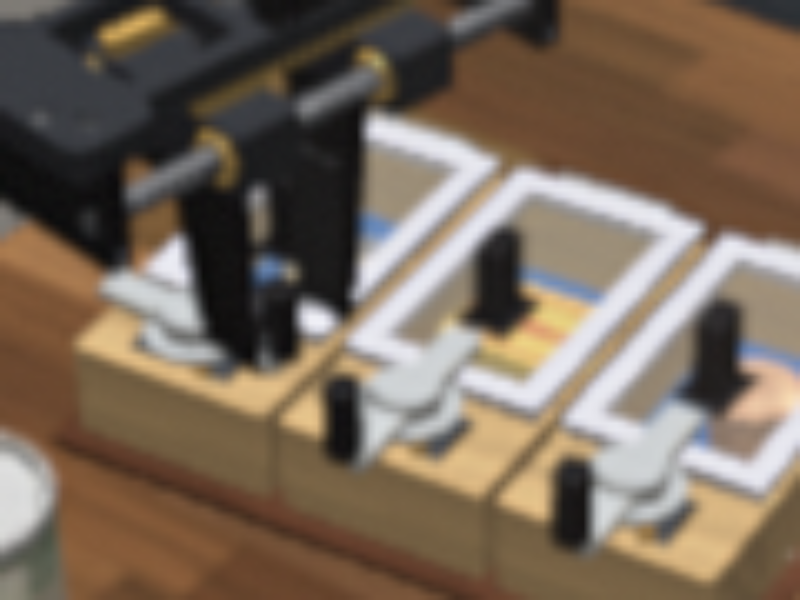

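The latch has snapped across and the force is gone, so it is in its notch. Next is the lid pull.

>>> move_arm --commands '[[[0,0,-1.5],[0,0,0]],[[0,0,-2.5],[0,0,0]],[[0,0,-1.0],[0,0,0.05]],[[0,0,0],[0,0,0.13]],[[0,0,0],[0,0,0.14]],[[0,0,0],[0,0,0.14]],[[0,0,0],[0,0,0.14]],[[0,0,0],[0,0,0.14]],[[0,0,0],[0,0,0.14]],[[0,0,0],[0,0,0.14]]]'

```text
clock: 9.25
tcp_pos: [0.4912, 0.1213, 0.114]
ee_rot: [-3.141, 0.001, -2.772]
force: [0.6, 0.7, -0.6]
opening: 0.0304
grasp_force: 0.0
```

```bash
python3 -c "
from h import *
plan([.544,.1605,.095],YAW,6)
c=camera_info('wrist');im=get_image('wrist');cv2.imwrite('pics/w4.png',im[:,:,::-1]);print(proj(c,[.544,.1605,.074]))"
```

```text
from [0.4912 0.1213 0.114 ] rotvec [-0.     0.001  0.268] step 0.0114
[[-1.06, 0.29, 0.32], [-0.0, 0.0, 0.045]]
[[-1.04, 0.34, 0.32], [-0.0, 0.0, 0.045]]
[[-1.03, 0.38, 0.32], [-0.0, 0.0, 0.045]]
[[-1.01, 0.43, 0.32], [-0.0, 0.0, 0.045]]
[[-0.99, 0.47, 0.32], [-0.0, 0.0, 0.045]]
[[-0.97, 0.52, 0.32], [-0.0, 0.0, 0.045]]
[278.92028439 305.33403153]
```

>>> move_arm --commands '[[[-1.06,0.3,0.3],[0,0,0.045]],[[-1.04,0.34,0.3],[0,0,0.045]],[[-1.03,0.38,0.3],[0,0,0.045]],[[-1.0,0.43,0.3],[0,0,0.045]],[[-1.0,0.47,0.3],[0,0,0.045]],[[-0.97,0.52,0.3],[0,0,0.045]],[[0,0,0.5],[0,0,0]],[[0,0,1.0],[0,0,0]],[[0,0,0.5],[0,0,0]],[[0,0,0],[0,0,0]]]'

```text
clock: 10.3
tcp_pos: [0.5421, 0.1603, 0.0731]
ee_rot: [-3.141, -0.003, -3.036]
force: [-0.1, -0.9, -0.3]
opening: 0.0303
grasp_force: 0.0
```

```bash
python3 -c "
from h import *
s=manip.read_state();print(s['tcp_pos'],s['ee_rot'],s['force'])
c=camera_info('wrist');im=get_image('wrist');cv2.imwrite('pics/w5.png',im[150:384,100:412,::-1]);print(proj(c,[.544,.1605,.074]))"
```

```text
[0.54206448 0.16031028 0.07314884] [-3.14129796e+00 -2.89165065e-03 -3.03580358e+00] [-0.11284074 -0.92151344 -0.27201942]
[254.57332534 250.08296688]
```

View pics/w5.png

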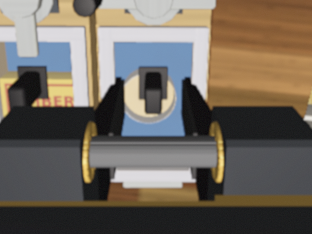

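The fin sits centred between the fingers at crop (152,90), with the candle beneath it. I'll descend and pinch.

>>> move_arm --commands '[[[0,0,0.7],[0,0,0]],[[0,0,0.7],[0,0,0]],[[0,0,0.5],[0,0,0]],[[0,0,0.1],[0,0,0]],[[0,0,0],[0,0,0]],[[0,0,0],[0,0,0]],[[0,0,0],[0,0,0]],[[0,0,0],[0,0,0]],[[0,0,0],[0,0,0]],[[0,0,0],[0,0,0]]]'

```text
clock: 11.35
tcp_pos: [0.5435, 0.1608, 0.0548]
ee_rot: [3.142, 0.0, -3.036]
force: [-0.8, 0.5, -0.2]
opening: 0.0305
grasp_force: 0.0
```

>>> move_arm --commands '[[[0,0,0],[0,0,0]],[[0,0,0],[0,0,0]],[[0,0,0],[0,0,0]],[[0,0,0],[0,0,0]],[[0,0,0],[0,0,0]],[[0,0,0],[0,0,0]],[[0,0,0],[0,0,0]],[[0,0,0],[0,0,0]],[[0,0,0],[0,0,0]],[[0,0,0],[0,0,0]]]' --hand 1

```text
clock: 12.35
tcp_pos: [0.5435, 0.1606, 0.0547]
ee_rot: [-3.141, -0.0, -3.036]
force: [0.6, -2.7, 0.7]
opening: 0.0099
grasp_force: 30.0
```

Run:
```python
from h import *
# arc of grasp point about hinge: rel(bin xz)=(-72,24+6) tool vertical; rows in tool (x=-binx, z=-up)
r0=np.array([-7.2,3.0]);prev=r0
for t in np.arange(.1,2.01,.1):
    c,s=np.cos(t),np.sin(t);r=np.array([c*r0[0]+s*r0[1],-s*r0[0]+c*r0[1]]);d=r-prev;prev=r
    print(round(t,1),r.round(1),[round(-d[0],2),0,round(-d[1],2)])
```

```text
0.1 [-6.9  3.7] [np.float64(-0.34), 0, np.float64(-0.7)]
0.2 [-6.5  4.4] [np.float64(-0.4), 0, np.float64(-0.67)]
0.3 [-6.  5.] [np.float64(-0.47), 0, np.float64(-0.62)]
0.4 [-5.5  5.6] [np.float64(-0.53), 0, np.float64(-0.57)]
0.5 [-4.9  6.1] [np.float64(-0.58), 0, np.float64(-0.52)]
0.6 [-4.2  6.5] [np.float64(-0.63), 0, np.float64(-0.46)]
0.7 [-3.6  6.9] [np.float64(-0.67), 0, np.float64(-0.39)]
0.8 [-2.9  7.3] [np.float64(-0.71), 0, np.float64(-0.32)]
0.9 [-2.1  7.5] [np.float64(-0.74), 0, np.float64(-0.25)]
1.0 [-1.4  7.7] [np.float64(-0.76), 0, np.float64(-0.17)]
1.1 [-0.6  7.8] [np.float64(-0.77), 0, np.float64(-0.1)]
1.2 [0.2 7.8] [np.float64(-0.78), 0, np.float64(-0.02)]
1.3 [1.  7.7] [np.float64(-0.78), 0, np.float64(0.06)]
1.4 [1.7 7.6] [np.float64(-0.77), 0, np.float64(0.13)]
1.5 [2.5 7.4] [np.float64(-0.75), 0, np.float64(0.21)]
1.6 [3.2 7.1] [np.float64(-0.73), 0, np.float64(0.28)]
1.7 [3.9 6.8] [np.float64(-0.69), 0, np.float64(0.36)]
1.8 [4.6 6.3] [np.float64(-0.65), 0, np.float64(0.42)]
1.9 [5.2 5.8] [np.float64(-0.61), 0, np.float64(0.49)]
2.0 [5.7 5.3] [np.float64(-0.56), 0, np.float64(0.54)]
```

>>> move_arm --commands '[[[-0.28,0,-0.7],[0,0,0]],[[-0.35,0,-0.67],[0,0,0]],[[-0.42,0,-0.62],[0,0,0]],[[-0.48,0,-0.58],[0,0,0]],[[-0.53,0,-0.53],[0,0,0]],[[-0.58,0,-0.47],[0,0,0]],[[-0.62,0,-0.4],[0,0,0]],[[-0.66,0,-0.34],[0,0,0]],[[0,0,0],[0,0,0]],[[0,0,0],[0,0,0]]]'

```text
clock: 13.35
tcp_pos: [0.5835, 0.1648, 0.0988]
ee_rot: [-3.141, 0.002, -3.036]
force: [-1.0, -4.8, -1.1]
opening: 0.0096
grasp_force: 30.0
```

>>> move_arm --commands '[[[-0.7,0,-0.29],[0,0,0]],[[-0.72,0,-0.22],[0,0,0]],[[-0.74,0,-0.15],[0,0,0]],[[-0.75,0,-0.08],[0,0,0]],[[-0.75,0,0],[0,0,0]],[[-0.74,0,0.08],[0,0,0]],[[-0.73,0,0.15],[0,0,0]],[[-0.71,0,0.22],[0,0,0]],[[0,0,0],[0,0,0]],[[0,0,0],[0,0,0]]]'

```text
clock: 14.35
tcp_pos: [0.6431, 0.1708, 0.1035]
ee_rot: [-3.141, 0.006, -3.036]
force: [0.3, -4.7, 2.5]
opening: 0.0097
grasp_force: 30.0
```

>>> move_arm --commands '[[[0,0,0],[0,0,0]],[[0,0,0],[0,0,0]],[[0,0,0],[0,0,0]],[[0,0,0],[0,0,0]],[[0,0,-0.6],[0,0,0]],[[0,0,-1.2],[0,0,0]],[[0,0,-1.6],[0,0,0]],[[0,0,-1.8],[0,0,0]],[[0,0,-1.6],[0,0,0]],[[0.2,0,-0.6],[0,0,0]]]' --hand 0.68

```text
clock: 15.35
tcp_pos: [0.6402, 0.1711, 0.1788]
ee_rot: [3.141, 0.005, -3.036]
force: [0.3, -0.5, 0.8]
opening: 0.0305
grasp_force: 0.0
```

>>> move_arm --commands '[[[1.4,0,0],[0,0,0]],[[2,0,0],[0,0,0]],[[2,0,0],[0,0,0]],[[1.6,0,0.3],[0,0,0]],[[0.6,0,1.5],[0,0,0]],[[0,0,2],[0,0,0]],[[0,0,1.6],[0,0,0]],[[0,0,0.6],[0,0,0]],[[0,0,0],[0,0,0]],[[0,0,0],[0,0,0]]]' --hand 1

```text
clock: 16.35
tcp_pos: [0.5635, 0.1629, 0.1149]
ee_rot: [3.142, 0.0, -3.036]
force: [0.1, -0.7, 0.6]
opening: 0.0003
grasp_force: 0.0
```

Run:
```python
from h import *
s=manip.read_state();print(s["joint_pos"],s["force"],s["tcp_pos"])
im=get_image("scene");cv2.imwrite("pics/s6.png",cv2.resize(im[70:240,140:340,::-1],(700,595)))
```

```text
[ 1.89888460e-01  6.78956137e-02  1.88413957e+00  3.42661887e-06
  1.18915273e+00 -1.48603556e+00] [ 0.13168183 -0.65607161  0.56617139] [0.56350049 0.16288917 0.11491929]
```

View pics/s6.png

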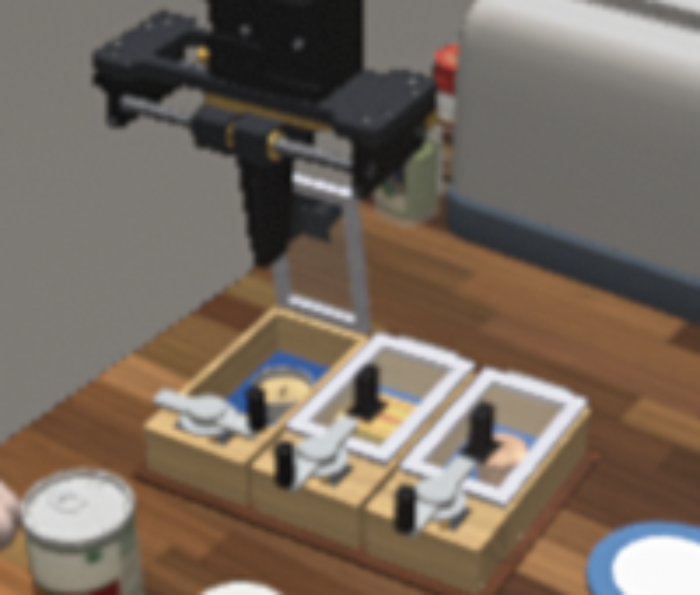

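The lid stands upright, the candle is exposed in its bin, the latch lever lies across, and the other two bins are shut. I'll push the lid further back with shut fingers.

>>> move_arm --commands '[[[-1.2,0,0],[0,0,0]],[[-1.4,0,0],[0,0,0]],[[-1.2,0,0],[0,0,0]],[[-1.0,0,0],[0,0,0]],[[-0.8,0,0],[0,0,0]],[[-0.8,0,0],[0,0,0]],[[-0.8,0,0],[0,0,0]],[[-0.7,0,0],[0,0,0]],[[-0.4,0,0],[0,0,0]],[[0,0,0],[0,0,0]]]'

```text
clock: 17.4
tcp_pos: [0.6462, 0.1716, 0.1148]
ee_rot: [3.142, 0.001, -3.036]
force: [0.2, -1.0, 0.7]
opening: 0.0004
grasp_force: 0.0
```

Run:
```python
from h import *
s=manip.read_state();print(s["force"],s["tcp_pos"])
c=camera_info("top");im=get_image("top");cv2.imwrite("pics/t7.png",im[:,:,::-1])
h=cv2.cvtColor(im,cv2.COLOR_RGB2HSV)
# candle: cream blob in left bin
m=(h[...,0]>15)&(h[...,0]<35)&(h[...,2]>150)&(h[...,1]<130);m[:150]=0;m[225:]=0;m[:,:190]=0;m[:,232:]=0
for b in blobs(m,20):print(b)
c2=camera_info("scene");im2=get_image("scene");cv2.imwrite("pics/s7.png",im2[:,:,::-1])
```

```text
[ 0.17409864 -1.02131214  0.73298019] [0.64616429 0.1715974  0.11478795]
```

>>> move_arm --commands '[[[1.0,0,0],[0,0,0]],[[1.5,0,-0.5],[0,0,0]],[[1.5,0,-0.8],[0,0,0]],[[1.2,0,-0.8],[0,0,0]],[[0.8,0,-0.5],[0,0,0]],[[0.3,0,0],[0,0,0]],[[0,0,0],[0,0,0]],[[0,0,0],[0,0,0]],[[0,0,0],[0,0,0]],[[0,0,0],[0,0,0]]]' --hand 0.43

```text
clock: 18.5
tcp_pos: [0.583, 0.1649, 0.1402]
ee_rot: [-3.142, -0.001, -3.037]
force: [0.3, -0.6, -0.7]
opening: 0.0543
grasp_force: 0.0
```

Run:
```python
from h import *
s=manip.read_state();print(s["tcp_pos"],s["opening"])
c=camera_info("wrist");im=get_image("wrist");cv2.imwrite("pics/w8.png",im[:,:,::-1])
h=cv2.cvtColor(im,cv2.COLOR_RGB2HSV);u,v=proj(c,[.563,.160,.025]);print("pred",u,v,h[int(v),int(u)])
m=(h[...,0]>15)&(h[...,0]<35)&(h[...,2]>150)&(h[...,1]>25)&(h[...,1]<130)
for b in blobs(m,200):
    if abs(b[1][0]-u)<80 and abs(b[1][1]-v)<80:print(b,ray(c,*b[1],.025))
ct=camera_info("top");t=cv2.imread("pics/t7.png");
im=get_image("top")
h=cv2.cvtColor(im,cv2.COLOR_RGB2HSV);print(h[186,213],proj(ct,[.563,.160,.025]))
```

```text
[0.5829639  0.16486169 0.14016658] 0.05427865616993433
pred 250.6629053633688 167.62912137909532 [ 20  84 192]
([157, 54, 50, 180, 1815], [188.9, 102.6]) [0.51507299 0.10492862 0.025     ]
([207, 85, 93, 150, 3444], [252.6, 146.5]) [0.54497379 0.15977713 0.025     ]
([228, 148, 43, 42, 1395], [248.8, 168.0]) [0.56348343 0.15845677 0.025     ]
[31 80 70] [211.6298215  184.97799998]
```

View pics/w8.png

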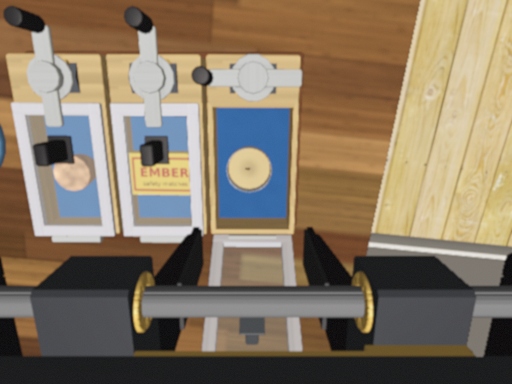

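The candle is at (249,169), world about (.5635,.1587). The lid leans back past upright. Next I rotate the tool 90° to grip along the bin's length.

```bash
python3 -c "
from h import *
plan([.5595,.1585,.09],1.672,14,tilt=[.005,-.05,0])"
```

```text
from [0.583  0.1649 0.1403] rotvec [-0.04  -0.04   1.574] step 0.004
[[0.17, -0.03, 0.36], [-0.003, -0.003, 0.112]]
[[0.17, -0.05, 0.36], [-0.003, -0.003, 0.112]]
[[0.16, -0.07, 0.36], [-0.003, -0.003, 0.112]]
[[0.16, -0.09, 0.36], [-0.003, -0.003, 0.112]]
[[0.15, -0.1, 0.36], [-0.003, -0.003, 0.112]]
[[0.13, -0.12, 0.36], [-0.003, -0.003, 0.112]]
[[0.12, -0.14, 0.36], [-0.003, -0.003, 0.112]]
[[0.1, -0.15, 0.35], [-0.003, -0.003, 0.112]]
[[0.09, -0.16, 0.35], [-0.003, -0.003, 0.112]]
[[0.07, -0.17, 0.35], [-0.003, -0.003, 0.112]]
[[0.05, -0.18, 0.35], [-0.003, -0.003, 0.112]]
[[0.03, -0.19, 0.35], [-0.003, -0.003, 0.112]]
[[0.01, -0.19, 0.35], [-0.003, -0.003, 0.112]]
[[-0.01, -0.19, 0.35], [-0.003, -0.003, 0.112]]
```

>>> move_arm --commands '[[[0.17,-0.03,0.36],[-0.003,-0.003,0.112]],[[0.17,-0.05,0.36],[-0.003,-0.003,0.112]],[[0.16,-0.07,0.36],[-0.003,-0.003,0.112]],[[0.16,-0.09,0.36],[-0.003,-0.003,0.112]],[[0.15,-0.1,0.36],[-0.003,-0.003,0.112]],[[0.13,-0.12,0.36],[-0.003,-0.003,0.112]],[[0.12,-0.14,0.36],[-0.003,-0.003,0.112]],[[0.1,-0.15,0.35],[-0.003,-0.003,0.112]],[[0.09,-0.16,0.35],[-0.003,-0.003,0.112]],[[0.07,-0.17,0.35],[-0.003,-0.003,0.112]]]' --hand 0.39

```text
clock: 19.6
tcp_pos: [0.5662, 0.1602, 0.1044]
ee_rot: [3.102, 0.009, 2.122]
force: [-0.2, 0.0, -0.6]
opening: 0.058
grasp_force: 0.0
```

>>> move_arm --commands '[[[0.05,-0.18,0.35],[-0.003,-0.003,0.112]],[[0.03,-0.19,0.35],[-0.003,-0.003,0.112]],[[0.01,-0.19,0.35],[-0.003,-0.003,0.112]],[[-0.01,-0.19,0.35],[-0.003,-0.003,0.112]],[[0,0,0.7],[0,0,0]],[[0,0,0.7],[0,0,0]],[[0,0,0.6],[0,0,0]],[[0,0,0],[0,0,0]],[[0,0,0],[0,0,0]],[[0,0,0],[0,0,0]]]'

```text
clock: 20.6
tcp_pos: [0.5609, 0.1585, 0.0706]
ee_rot: [3.088, 0.0, 1.679]
force: [0.6, -0.1, 0.5]
opening: 0.0583
grasp_force: 0.0
```

Run:
```python
from h import *
s=manip.read_state();print(s["tcp_pos"],s["opening"],s["joint_pos"][5])
c=camera_info("wrist");im=get_image("wrist");cv2.imwrite("pics/w9.png",im[:,:,::-1])
h=cv2.cvtColor(im,cv2.COLOR_RGB2HSV);u,v=proj(c,[.5635,.1587,.025]);print("pred",u,v)
m=(h[...,0]>15)&(h[...,0]<35)&(h[...,2]>150)&(h[...,1]>25)&(h[...,1]<130)
for b in blobs(m,200):
    if abs(b[1][0]-u)<80 and abs(b[1][1]-v)<80:print(b,ray(c,*b[1],.025))
plan([.5595,.1585,.016],1.672,6,tilt=[.005,-.05,0])
```

```text
[0.56085029 0.15848262 0.07063739] 0.05831659625914529 0.0798329498897972
pred 253.27913183571917 216.16200911789994
([105, 164, 239, 109, 4747], [202.8, 193.7]) [0.5289675  0.17123378 0.025     ]
([228, 189, 54, 50, 2115], [254.7, 213.5]) [0.56424693 0.16065851 0.025     ]
([198, 263, 110, 10, 834], [251.9, 267.8]) [0.56663699 0.12050601 0.025     ]
([194, 274, 117, 9, 677], [252.0, 277.9]) [0.56754566 0.11264389 0.025     ]
from [0.5609 0.1585 0.0707] rotvec [ 0.004 -0.     0.007] step 0.0091
[[0.0, -0.07, 0.91], [0.001, -0.0, 0.001]]
[[0.0, -0.07, 0.91], [0.001, -0.0, 0.001]]
[[0.0, -0.07, 0.91], [0.001, -0.0, 0.001]]
[[0.0, -0.07, 0.91], [0.001, -0.0, 0.001]]
[[0.0, -0.07, 0.91], [0.001, -0.0, 0.001]]
[[0.0, -0.07, 0.91], [0.001, -0.0, 0.001]]
```

>>> move_arm --commands '[[[0.1,-0.05,0.8],[0,0,0]],[[0,-0.06,0.9],[0,0,0]],[[0,-0.06,0.9],[0,0,0]],[[0,-0.06,0.8],[0,0,0]],[[0,-0.04,0.7],[0,0,0]],[[0,-0.02,0.6],[0,0,0]],[[0,-0.02,0.4],[0,0,0]],[[0,0,0.2],[0,0,0]],[[0,0,0],[0,0,0]],[[0,0,0],[0,0,0]]]'

```text
clock: 21.65
tcp_pos: [0.5605, 0.1595, 0.0176]
ee_rot: [3.087, 0.0, 1.678]
force: [0.2, -0.6, 0.2]
opening: 0.0583
grasp_force: 0.0
```

>>> move_arm --commands '[[[0,0,0.15],[0,0,0]],[[0,0,0.1],[0,0,0]],[[0,0,0],[0,0,0]],[[0,0,0],[0,0,0]],[[0,0,0],[0,0,0]],[[0,0,0],[0,0,0]],[[0,0,0],[0,0,0]],[[0,0,0],[0,0,0]],[[0,0,0],[0,0,0]],[[0,0,0],[0,0,0]]]' --hand 1

```text
clock: 22.65
tcp_pos: [0.5605, 0.1594, 0.0149]
ee_rot: [3.088, 0.0, 1.678]
force: [0.5, -0.1, 0.3]
opening: 0.0366
grasp_force: 30.0
```

>>> move_arm --commands '[[[0,0,-0.3],[0,0,0]],[[0,0,-0.8],[0,0,0]],[[0,0,-1.2],[0,0,0]],[[0,0,-1.6],[0,0,0]],[[0,0,-1.8],[0,0,0]],[[0,0,-1.8],[0,0,0]],[[0,0,-1.4],[0,0,0]],[[0,0,-0.8],[0,0,0]],[[0,0,-0.3],[0,0,0]],[[0,0,0],[0,0,0]]]'

```text
clock: 23.65
tcp_pos: [0.555, 0.1589, 0.1149]
ee_rot: [3.088, 0.0, 1.678]
force: [-0.1, -0.7, -1.1]
opening: 0.0364
grasp_force: 29.9
```

Run:
```python
from h import *
s=manip.read_state();print(s["opening"],s["grasp_force"])
# plate again, both cameras
for n,lo,win in(("top",8,(150,225,300,365)),):
    c=camera_info(n);im=get_image(n);h=cv2.cvtColor(im,cv2.COLOR_RGB2HSV)
    m=(h[...,0]>95)&(h[...,0]<120)&(h[...,1]>120);a=np.zeros_like(m);a[win[0]:win[1],win[2]:win[3]]=1;m&=a
    ys,xs=np.nonzero(m);(u,v),r=cv2.minEnclosingCircle(np.c_[xs,ys].astype(np.float32));print(u,v,ray(c,u,v,.008))
c=camera_info("scene");im=get_image("scene");cv2.imwrite("pics/s10.png",im[:,:,::-1]);h=cv2.cvtColor(im,cv2.COLOR_RGB2HSV)
m=((h[...,0]>95)&(h[...,0]<120)&(h[...,1]>120)).astype(np.uint8);m[:205]=0;m[265:]=0;m[:,:295]=0;m[:,370:]=0
k=max(cv2.findContours(m,0,2)[0],key=cv2.contourArea);P=np.array([ray(c,*p[0],.008)[:2] for p in k],np.float32);print(cv2.minEnclosingCircle(P))
plan([.5635,-.104,.115],1.672,11)
```

```text
0.03637194230744316 29.948525440358935
328.5779113769531 185.5194854736328 [ 0.5670405  -0.10484824  0.008     ]
((0.5640402436256409, -0.10578766465187073), 0.04320584982633591)
from [0.5544 0.1587 0.1137] rotvec [0.052 0.    0.006] step 0.0239
[[-2.38, -0.17, -0.02], [0.005, 0.0, 0.001]]
[[-2.38, -0.17, -0.02], [0.005, 0.0, 0.001]]
[[-2.38, -0.17, -0.02], [0.005, 0.0, 0.001]]
[[-2.38, -0.17, -0.02], [0.005, 0.0, 0.001]]
[[-2.38, -0.17, -0.02], [0.005, 0.0, 0.001]]
[[-2.38, -0.17, -0.02], [0.005, 0.0, 0.001]]
[[-2.38, -0.17, -0.02], [0.005, 0.0, 0.001]]
[[-2.38, -0.16, -0.01], [0.005, 0.0, 0.001]]
[[-2.38, -0.16, -0.01], [0.005, 0.0, 0.001]]
[[-2.38, -0.16, -0.01], [0.005, 0.0, 0.001]]
[[-2.38, -0.16, -0.01], [0.005, 0.0, 0.001]]
```

>>> move_arm --commands '[[[-1.4,-0.1,0],[0.005,0,0]],[[-2.4,-0.17,0],[0.005,0,0.001]],[[-3.0,-0.2,0],[0.005,0,0.001]],[[-3.2,-0.23,0],[0.006,0,0.001]],[[-3.4,-0.23,0],[0.006,0,0.001]],[[-3.4,-0.23,0],[0.006,0,0.001]],[[-3.2,-0.23,0],[0.006,0,0.001]],[[-2.8,-0.2,0],[0.006,0,0]],[[-2.2,-0.16,0],[0.005,0,0]],[[-1.2,-0.08,0],[0.002,0,0]]]'

```text
clock: 24.75
tcp_pos: [0.5634, -0.106, 0.1133]
ee_rot: [-3.142, -0.0, 1.67]
force: [-0.0, 1.2, -0.0]
opening: 0.0371
grasp_force: 29.9
```

Run:
```python
from h import *
s=manip.read_state();print(s["opening"],s["grasp_force"],s["ee_rot"],s["force"])
c=camera_info("wrist");im=get_image("wrist");cv2.imwrite("pics/w11.png",im[:,:,::-1])
h=cv2.cvtColor(im,cv2.COLOR_RGB2HSV)
m=(h[...,0]>95)&(h[...,0]<120)&(h[...,1]>120)
for b in blobs(m,300):print("blue",b)
print("plate pred",proj(c,[.5655,-.105,.008]))
m=(h[...,0]>15)&(h[...,0]<35)&(h[...,2]>150)&(h[...,1]>25)&(h[...,1]<130)
u,v=proj(c,s["tcp_pos"]+[0,0,.01]);print("candle pred",u,v)
for b in blobs(m,200):
    if abs(b[1][0]-u)<80 and abs(b[1][1]-v)<80:print(b,ray(c,*b[1],s["tcp_pos"][2]+.01))
plan([.5655,-.105,.04],1.672,6)
```

```text
0.037078155248043365 29.94883017760003 [-3.14154334e+00 -2.64505837e-04  1.67024190e+00] [-0.04538224  1.19132487 -0.04482834]
plate pred [255.59293833 191.48301984]
candle pred 253.13101411851548 252.2183440021793
([218, 219, 69, 61, 3225], [252.4, 248.5]) [ 0.56286834 -0.10395517  0.12328079]
from [ 0.5637 -0.1067  0.1134] rotvec [ 0.     0.001 -0.002] step 0.0122
[[0.03, 0.03, 1.22], [0.0, 0.0, -0.0]]
[[0.03, 0.03, 1.22], [0.0, 0.0, -0.0]]
[[0.03, 0.03, 1.22], [0.0, 0.0, -0.0]]
[[0.03, 0.03, 1.22], [0.0, 0.0, -0.0]]
[[0.03, 0.03, 1.22], [0.0, 0.0, -0.0]]
[[0.03, 0.03, 1.22], [0.0, 0.0, -0.0]]
```

Run:
```python
from h import *
im=cv2.imread("pics/w11.png");h=cv2.cvtColor(im,cv2.COLOR_BGR2HSV)
print(h[191,150:360:14].tolist());print(h[100:240:12,255].tolist())
m=((h[...,0]>95)&(h[...,0]<125)&(h[...,1]>60)&(h[...,2]>60)).astype(np.uint8)
for b in blobs(m,100):print(b)
c=camera_info("wrist")
k=[x for x in cv2.findContours(m,0,2)[0] if cv2.contourArea(x)>300]
for x in k:
    P=np.array([ray(c,*p[0],.008)[:2] for p in cv2.convexHull(x)],np.float32);print(cv2.minEnclosingCircle(P))
```

```text
[[14, 142, 144], [14, 141, 147], [13, 141, 112], [12, 146, 98], [104, 111, 183], [104, 111, 188], [15, 2, 246], [15, 2, 246], [10, 3, 246], [15, 2, 246], [15, 2, 246], [103, 112, 189], [12, 153, 117], [12, 149, 108], [14, 153, 102]]
[[16, 133, 174], [16, 134, 177], [16, 136, 173], [16, 137, 162], [103, 112, 189], [0, 2, 244], [10, 3, 246], [10, 3, 246], [15, 2, 246], [10, 3, 247], [21, 80, 206], [21, 82, 217]]
([226, 0, 133, 70, 6135], [295.9, 34.2])
([205, 140, 107, 95, 3586], [259.0, 179.2])
((0.5678156614303589, -0.10733602195978165), 0.04484349116683006)
((0.579787015914917, 0.01632721722126007), 0.05316836014389992)
```

>>> move_arm --commands '[[[-0.09,0.16,0.6],[0,0,0]],[[-0.09,0.17,1.2],[0,0,0]],[[0,0,1.5],[0,0,0]],[[0,0,1.6],[0,0,0]],[[0,0,1.6],[0,0,0]],[[0,0,1.3],[0,0,0]],[[0,0,0.9],[0,0,0]],[[0,0,0.5],[0,0,0]],[[0,0,0.3],[0,0,0]],[[0,0,0],[0,0,0]]]'

```text
clock: 25.8
tcp_pos: [0.5678, -0.1051, 0.0191]
ee_rot: [3.14, -0.0, 1.672]
force: [0.4, 0.7, -0.2]
opening: 0.0364
grasp_force: 29.9
```

>>> move_arm --commands '[[[0,0,0.1],[0,0,0]],[[0,0,0.1],[0,0,0]],[[0,0,0.08],[0,0,0]],[[0,0,0.06],[0,0,0]],[[0,0,0.06],[0,0,0]],[[0,0,0],[0,0,0]],[[0,0,0],[0,0,0]],[[0,0,0],[0,0,0]],[[0,0,0],[0,0,0]],[[0,0,0],[0,0,0]]]'

```text
clock: 26.8
tcp_pos: [0.5677, -0.1051, 0.0151]
ee_rot: [3.14, -0.0, 1.672]
force: [-0.2, 0.4, -0.3]
opening: 0.0368
grasp_force: 29.9
```

>>> move_arm --commands '[[[-0.05,0,0.05],[0,0,0]],[[0,0,0.05],[0,0,0]],[[0,0,0.05],[0,0,0]],[[0,0,0.05],[0,0,0]],[[0,0,0],[0,0,0]],[[0,0,0],[0,0,0]],[[0,0,0],[0,0,0]],[[0,0,0],[0,0,0]],[[0,0,0],[0,0,0]],[[0,0,0],[0,0,0]]]'

```text
clock: 27.8
tcp_pos: [0.5678, -0.1056, 0.0135]
ee_rot: [3.14, -0.0, 1.672]
force: [-3.4, -0.1, 5.0]
opening: 0.0366
grasp_force: 30.0
```

Run:
```python
from h import *
s=manip.read_state();print(s["tcp_pos"],s["force"])
c=camera_info("wrist");im=get_image("wrist");h=cv2.cvtColor(im,cv2.COLOR_RGB2HSV)
m=((h[...,0]>95)&(h[...,0]<125)&(h[...,1]>60)&(h[...,2]>60)).astype(np.uint8)
for x in cv2.findContours(m,0,2)[0]:
    if cv2.contourArea(x)>300:print("plate",cv2.minEnclosingCircle(np.array([ray(c,*p[0],.008)[:2] for p in cv2.convexHull(x)],np.float32)))
m=(h[...,0]>15)&(h[...,0]<35)&(h[...,2]>150)&(h[...,1]>25)&(h[...,1]<130)
for b in blobs(m,500):print(b,ray(c,*b[1],.023))
```

```text
[ 0.56779727 -0.10562308  0.0134859 ] [-3.44464618 -0.05181812  4.99175167]
plate ((0.5676777958869934, -0.1055595725774765), 0.044765423983335495)
plate ((0.5796849131584167, 0.005824042018502951), 0.05091435834765434)
([80, 0, 365, 81, 6651], [174.0, 56.2]) [ 0.52371029 -0.01564914  0.023     ]
([217, 219, 70, 61, 3225], [252.3, 248.5]) [ 0.56717017 -0.10378939  0.023     ]
```

Contact is 5 N and the candle is within about 2 mm of the plate centre. I'll ease off and release.

>>> move_arm --commands '[[[0,0,-0.05],[0,0,0]],[[0,0,0],[0,0,0]],[[0,0,0],[0,0,0]],[[0,0,0],[0,0,0]],[[0,0,0],[0,0,0]],[[0,0,0],[0,0,0]],[[0,0,0],[0,0,0]],[[0,0,0],[0,0,0]],[[0,0,0],[0,0,0]],[[0,0,0],[0,0,0]]]' --hand 0.42

```text
clock: 28.85
tcp_pos: [0.5678, -0.1056, 0.0136]
ee_rot: [3.14, -0.0, 1.672]
force: [-0.1, -0.0, 0.3]
opening: 0.0551
grasp_force: 0.0
```

>>> move_arm --commands '[[[0,0,-0.3],[0,0,0]],[[0,0,-0.8],[0,0,0]],[[0,0,-1.5],[0,0,0]],[[0,0,-2],[0,0,0]],[[0,0,-2],[0,0,0]],[[0,0,-2],[0,0,0]],[[0,0,-1.5],[0,0,0]],[[0,0,-0.8],[0,0,0]],[[0,0,-0.2],[0,0,0]],[[0,0,0],[0,0,0]]]'

```text
clock: 29.85
tcp_pos: [0.5674, -0.1055, 0.1244]
ee_rot: [3.14, -0.0, 1.672]
force: [-0.4, 0.3, 0.3]
opening: 0.0555
grasp_force: 0.0
```

Run:
```python
from h import *
s=manip.read_state();print(s["tcp_pos"],s["force"],s["clock"])
c=camera_info("wrist");im=get_image("wrist");cv2.imwrite("pics/w12.png",im[:,:,::-1]);h=cv2.cvtColor(im,cv2.COLOR_RGB2HSV)
m=((h[...,0]>95)&(h[...,0]<125)&(h[...,1]>60)&(h[...,2]>60)).astype(np.uint8)
for x in cv2.findContours(m,0,2)[0]:
    if cv2.contourArea(x)>300:print("plate",cv2.minEnclosingCircle(np.array([ray(c,*p[0],.008)[:2] for p in cv2.convexHull(x)],np.float32)))
m=(h[...,0]>15)&(h[...,0]<35)&(h[...,2]>150)&(h[...,1]>25)&(h[...,1]<130)
for b in blobs(m,500):print(b,ray(c,*b[1],.023))
# before/after change of tin, timer in the top view, and lid state
t=get_image("top")[:,:,::-1];t0=cv2.imread("pics/top0.png");d=cv2.absdiff(t,t0).max(2)
print("tin/timer diff",d[255:290,200:285].max(),"bins M,R diff",(d[150:225,228:298]>40).sum())
s=get_image("scene")[:,:,::-1];s0=cv2.imread("pics/scene0.png");d=cv2.absdiff(s,s0).max(2)>40;print(d[200:280,140:235].sum(),d[160:235,220:310].sum())
```

```text
[ 0.5673936  -0.10553389  0.12443203] [-0.35604302  0.33118686  0.27389621] 29.85
plate ((0.567601203918457, -0.10616172850131989), 0.044903870671987534)
plate ((0.5791572332382202, 0.018709538504481316), 0.054054323583841324)
([155, 0, 52, 22, 512], [182.7, 6.6]) [0.50349928 0.02771819 0.023     ]
([158, 41, 203, 48, 2060], [208.3, 74.2]) [ 0.52468206 -0.01606514  0.023     ]
([231, 172, 44, 41, 1409], [252.3, 192.1]) [ 0.56680445 -0.10428449  0.023     ]
tin/timer diff 21 bins M,R diff 6
0 468
```

Run:
```python
from h import *
a=cv2.imread("pics/s7.png");b=get_image("scene")[:,:,::-1];d=cv2.absdiff(a,b).max(2)>40
c=camera_info("scene")
kp=proj(c,[.493,.121,.075]);print("knob px",kp,b[int(kp[1])-2:int(kp[1])+6:2,int(kp[0])].tolist())
print("ledge diff",[d[int(proj(c,p)[1])-6:int(proj(c,p)[1])+7,int(proj(c,p)[0])-6:int(proj(c,p)[0])+7].sum() for p in([.493,.121,.065],[.489,.155,.05],[.486,.185,.05])])
for t in(1.57,1.9,2.08,2.2):
    r=.107;p=np.array([.614,.166,.04])+r*np.array([-np.cos(t)*.995,-np.cos(t)*.1,np.sin(t)]);q=proj(c,p);y,x=int(q[1]),int(q[0]);print(t,q.round(),"white px",(b[y-3:y+4,x-3:x+4].min(2)>150).sum())
from station import sign_off
```

```text
knob px [212.50627749 182.96301662] [[97, 63, 44], [37, 39, 44], [23, 24, 27], [16, 18, 21]]
ledge diff [np.int64(28), np.int64(0), np.int64(0)]
1.57 [231. 119.] white px 26
1.9 [240. 114.] white px 28
2.08 [244. 114.] white px 22
2.2 [246. 115.] white px 23
```

```bash
python3 -c "
from station import sign_off
print(sign_off())"
```

```text
the job is handed in; nothing more can be done
None
```

The tealight stands upright within about 2 mm of the middle of the plate, its latch and lid are left open, the other two compartments are still latched and shut, and the job is handed in at about 30 s.

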